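Cull the off-shape cleats from the weld kit

ROBOT

A 6-joint arm with a two-finger parallel gripper is mounted at the origin on the work surface. World frame = base frame: x ahead of the robot, y to its left, z up, the work surface at z = 0. Lengths are in m, angles in degrees, forces in N, time in s.
With the tool pointing down it reaches from about 0.4 to 0.825 m from the base axis. Payload 7 kg.
Tool frame: the origin (TCP) lies on the centre line of the jaws, within the pads' length; the fingertips stand 8 mm ahead of it and the grasp point (between the pads) lies 11 mm behind it (r.tcp_to_tips is the distance from the TCP to the fingertips, in m); z points along the fingers, y is the direction in which the jaws open and shut (so a half turn about z gives the same grasp; the last joint's range is limited). The gripper opens to 88 mm and grips with 3 to 60 N. Pads are 19 mm wide; open, the fingers measure 130 mm over their backs; the gripper's body (78 mm by 193 mm) begins 47 mm behind the grasp point.
Start: joints at [-49.727, 20.546, 0.682, 0, -70.136, -16.507], TCP at [0.272, -0.618, 0.235] pointing down, gripper open.
Joint ranges: [-176.03, 176.03], [-82.01, 121.73], [-58.28, 71.71], [-173.87, 95.51], [-174.79, -0.11], [-173.66, 173.66]. Speed limits (degrees/s): [136.94, 136.94, 172.46, 180, 180, 180].

INTERFACE

Orientations are given as [roll, pitch, yaw] about the fixed x, y, z axes, in that order (R = Rz(yaw) Ry(pitch) Rx(roll)).
In Python, from plant import r gives the robot as it stands.
- The arm moves only by the tool drive_tool, never from a script. Its argument "plan" is text: rows parted by semicolons, each of 4 numbers parted by spaces: the shift along the tool's x, y, z in cm, then the turn about the tool's z in rad. A call has 1 to 8 rows; each row is the pose to reach, as a shift and turn from the pose commanded when the call began, along the tool's axes at that moment; what a row does not reach only later rows make up. A row lasts 1/8 s, in which the tool goes at most 62.5 mm and 10.7 degrees, less where a joint would pass 70% of its speed; a pose out of reach is approached as far as the arm can. A call with a gripper value outside its range is refused whole. "fingers" is the closure, from -1 (fully open) to 1 (shut), set as the call begins (left out, the last holds). The fingers move at their own pace and stop on an object; "squeeze" is the grip in N (left out, the last holds). Time passes only in rows, so rows that repeat a pose let the fingers close. It gives the time, the measured TCP pose, the force and the opening at its end, in the units of the state.
- r.get_state(): the state, without advancing time (a new reading comes with each control period).
- r.capture(name): name is "scene" or "top" or "wrist"; returns a dict with "frame" (420x560x3 uint8, red, green, blue), "fovy" (degrees; the focal length in pixels is half the picture's height over the tangent of half this angle, whatever the lens; pixels are square), "cx", "cy" (the principal point, pixels), "rvec" (rotation vector, rad) and "tvec" (3), from world to camera coordinates, as OpenCV has them. Camera axes: x right, y down, z forward; pixel columns grow to the right and rows downward; lengths in m; the calibration is good to about 2 mm. A picture is of the moment at which its call begins. There is no depth.
- r.close_job(): hands the job in, once; it reports no verdict.
The state is a dict: "time_s": time; "joints": joint angles; "qd": joint speeds; "joint_torque": joint torques, N m; "tcp_pos": TCP position; "eef_rot": TCP orientation; "contact_force": force on the tool from outside, world axes, zero at the start; "moment": the same for the moment, N m; "gripper_width": finger opening in m.
Only numpy, scipy, OpenCV 4.12 (cv2) and the standard library are available. Lean on these libraries where they do the work, as an engineer would, in place of code of your own. Each camera call takes 0.05 s, during which the arm holds its last target. There are 200 camera calls.

TASK

Get the cleat kit right before welding: two of the cleats standing in the divided kit tray are off-shape (one has a short leg, one is bent out of square), so take both out and put them in the plain scrap tray, where the off-shape one already in it stays. Fill their two bays with good cleats, one thrown into the scrap tray by mistake and one left standing on the bench, so that each of the six bays holds one good cleat standing on its foot, flat on the tray floor. Leave the welding magnet and the spray can where they are.

Things in the scene. Friction and masses are not known exactly. Their poses are not given: they have to be found in the camera images.
- cleat_a: One of nine bare steel cleats (a to i) bent from 40 x 10 mm flat bar, some 0.35 to 0.5 kg: a flat foot, 70 mm long (own x -35 to +35), 40 mm wide (own y -20 to +20), 10 mm thick, and a leg 40 mm wide, 10 mm thick rising from its -x end; the leg's mid-plane starts at own x -30, z 5 mm. Origin: underside of the foot, mid-length and mid-width. Off-shape kinds: see cleat_b and top_b.
- top_a (a point): Middle of the end face at the top of cleat a's leg. A good cleat (six of the nine) has its leg square to the foot, with its top at own (-30, 0, 70) mm.
- cleat_b: As cleat_a. Three of the nine cleats are off-shape in the leg only; which lettered cleats these are is to be judged from the shape (where the top lies in the cleat's own frame). Two of them, the short and the too open one, start in the kit tray; the too closed one starts in the scrap tray.
- top_b (a point): As top_a, for cleat b. Off-shape legs: short, 46 mm high, top at own (-30, 0, 46) mm; too open, leaning 20 degrees outward away from the foot, top at own (-52, 0, 66) mm; too closed, leaning 20 degrees in over the foot, top at own (-8, 0, 66) mm.
- cleat_c: Another cleat; sizes and kinds as under cleat_a, cleat_b.
- top_c (a point): Top of cleat c's leg, as top_a, top_b.
- cleat_d: Another cleat; sizes and kinds as under cleat_a, cleat_b.
- top_d (a point): Top of cleat d's leg, as top_a, top_b.
- cleat_e: Another cleat; sizes and kinds as under cleat_a, cleat_b.
- top_e (a point): Top of cleat e's leg, as top_a, top_b.
- cleat_f: Another cleat; sizes and kinds as under cleat_a, cleat_b.
- top_f (a point): Top of cleat f's leg, as top_a, top_b.
- cleat_g: Another cleat; sizes and kinds as under cleat_a, cleat_b.
- top_g (a point): Top of cleat g's leg, as top_a, top_b.
- cleat_h: Another cleat; sizes and kinds as under cleat_a, cleat_b.
- top_h (a point): Top of cleat h's leg, as top_a, top_b.
- cleat_i: Another cleat; sizes and kinds as under cleat_a, cleat_b.
- top_i (a point): Top of cleat i's leg, as top_a, top_b.
- kit_tray: Shallow sheet-metal kit tray, fixed, 207 (own x) x 255 (own y) x 15 mm high, floor and walls 3 mm; 13 mm high dividers make six bays, 99 x 81 mm inside, centred at own x = -51 or +51 and y = -84, 0 or +84 mm. 16 mm lips at rim height at both y ends. Origin: underside centre. At the start each bay holds one cleat, roughly lined up with the tray, foot toward +x.
- scrap_tray: Plain sheet-metal scrap tray without dividers, fixed, 207 (own x) x 255 (own y) mm outside, walls 32 mm high, floor and walls 3 mm; lips 16 mm wide at both y ends. Origin: underside centre. At the start it holds one good cleat thrown in by mistake, one off-shape cleat and the angle-iron offcut.
- offcut: Stub of angle iron lying in the scrap tray: 70 mm along own x, flat flange 35 mm (own y) x 5 mm, upright flange 5 mm thick along the -y edge, 35 mm high. Origin: underside centre. It may stay there or shift.
- magnet: Red welding magnet, a flat triangular frame with 70 mm sides lying on the bench, 14 mm thick, all within 55 mm of its origin (underside).
- spray_can: Anti-spatter spray can standing on the bench, 52 mm across, 162 mm high. Origin: underside centre.
Mind the look-alikes: they are no part of the job. Leave any pink look-alike of the cleat_i alone. Leave any green look-alike of the cleat_b alone.

How it is judged:
By the outcome, as a careful person would: the job done as asked, in the order asked, and still so for the second after the job is handed in, with the robot touching nothing.
It also fails if it takes over 72 s, if anything falls off the work surface, if the arm or the gripper's body presses on something with over 40 N, if the wrist force passes 120 N, or if a joint passes its speed limit or range.

## Working session

There is one attempt and no reset: what is moved stays moved. The work goes in short steps, Python scripts to look and compute and a tool call to move; the robot and the scene stay as the last step left them, time stands still between calls to the robot, and variables do not carry over. Pictures are saved under pics/ and viewed, about 8 in all and at most 12, crops included, and the job is handed in when it is done.

Besides the shell and the picture viewer there is one more tool, called after "Emit:" as name(argument=value, ...) on one line, values as JSON. drive_tool: Moves the arm, as the interface text tells. Its arguments: {"type":"object","properties":{"plan":{"type":"string"},"fingers":{"type":"number"},"squeeze":{"type":"number"}},"required":["plan"]}

```bash
ls; mkdir -p pics; python3 - <<'E'
from plant import r
import cv2,numpy as np,pickle
D={}
for n in ["scene","top","wrist"]:
    c=r.capture(n); D[n]=c
    cv2.imwrite(f"pics/{n}0.png",c["frame"][:,:,::-1])
    R=cv2.Rodrigues(np.array(c["rvec"]))[0]
    print(n,c["fovy"],c["cx"],c["cy"],"pos",-R.T@np.array(c["tvec"]).ravel(),"fwd",R[2])
pickle.dump(D,open("c0.pkl","wb"))
print(r.get_state(), r.tcp_to_tips)
im=np.hstack([D["scene"]["frame"],D["top"]["frame"]])
E
```

```text
pics
scene 51.978939314354704 277.6344525572211 216.64881053170714 pos [ 0.91899722 -0.41201105  0.96533528] fwd [-0.34193333  0.40249797 -0.84916252]
top 45.131610279732435 281.7590619750171 207.59857087401798 pos [0.45322446 0.00929469 1.17881793] fwd [ 0.07570781 -0.00806561 -0.99709742]
wrist 69.15259659019297 281.28080767971244 210.19147136885303 pos [ 0.19903502 -0.65047708  0.38410052] fwd [ 0.26816137  0.11840932 -0.95606941]
{'time_s': 0.15, 'joints': array([-4.97253840e+01,  2.05819551e+01,  6.44236435e-01, -1.15211232e-02,
       -7.01365228e+01, -1.65064068e+01]), 'qd': array([ 0.01265711, -0.15675821,  0.08173172,  0.03435226,  0.05178846,
        0.01288044]), 'joint_torque': array([-1.82016588e-04, -5.83275068e+01,  2.93292207e+01,  7.00120881e+00,
        8.79365631e-03, -1.25178444e-04]), 'tcp_pos': array([ 0.27185116, -0.61743219,  0.23383622]), 'eef_rot': array([ 1.79925741e+02, -1.07095152e-02, -1.56235706e+02]), 'contact_force': array([-0.53385609,  0.07825745,  1.22960339]), 'moment': array([-0.00276908, -0.04031803,  0.0089996 ]), 'gripper_width': 0.08774292992588331} 0.008
```

View pics/top0.png

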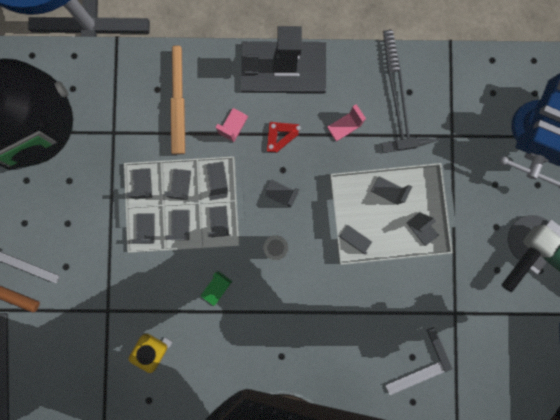

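View pics/scene0.png

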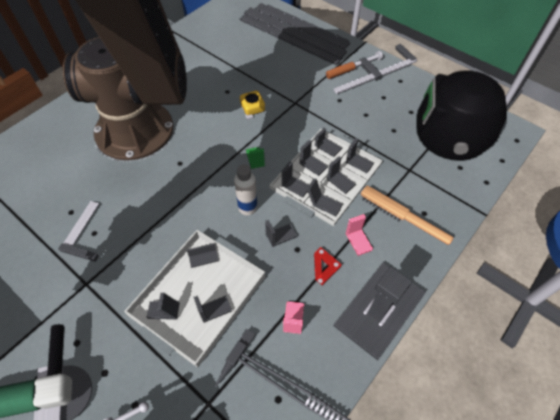

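Top view: kit tray at about (180,205), scrap tray at (390,213), bench cleat at (281,193), can at (276,247) and magnet at (282,135). The pink look-alikes are at (232,124) and (346,123), the green one at (216,288). I'll take enlarged crops next.

```bash
cat > h.py <<'E'
import cv2,numpy as np
def cam(c):
    R=cv2.Rodrigues(np.array(c["rvec"],float))[0]; t=np.array(c["tvec"],float).ravel()
    f=c["frame"].shape[0]/2/np.tan(np.radians(c["fovy"])/2)
    return R,t,np.array([[f,0,c["cx"]],[0,f,c["cy"]],[0,0,1]])
def ray(c,px):
    R,t,K=cam(c); d=R.T@np.linalg.solve(K,[px[0],px[1],1]); return -R.T@t,d
def onplane(c,px,z):
    o,d=ray(c,px); return o+d*(z-o[2])/d[2]
def proj(c,p):
    R,t,K=cam(c); q=K@(R@np.array(p,float)+t); return q[:2]/q[2]
def tri(ca,pa,cb,pb):
    (o1,d1),(o2,d2)=ray(ca,pa),ray(cb,pb); d1=d1/np.linalg.norm(d1);d2=d2/np.linalg.norm(d2)
    s=np.linalg.lstsq(np.c_[d1,-d2],o2-o1,rcond=None)[0]
    a,b=o1+s[0]*d1,o2+s[1]*d2; return (a+b)/2,np.linalg.norm(a-b)
def crop(c,x,y,w,h,k,g=.5):
    im=c["frame"][y:y+h,x:x+w,::-1]; im=(255*(im/255.)**g).astype(np.uint8)
    return cv2.resize(im,None,fx=k,fy=k,interpolation=cv2.INTER_CUBIC)
E
python3 - <<'E'
from h import *
import pickle
D=pickle.load(open("c0.pkl","rb"))
a=crop(D["top"],115,150,133,100,6); cv2.imwrite("pics/k_top.png",a)
b=crop(D["top"],265,155,200,115,4); 
e=crop(D["scene"],120,215,180,145,4)
cv2.imwrite("pics/s_scene.png",e)
c=crop(D["scene"],265,120,133,100,6);cv2.imwrite("pics/k_scene.png",c)
cv2.imwrite("pics/s_top.png",b)
E
```

```text
(no output)
```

View pics/k_top.png

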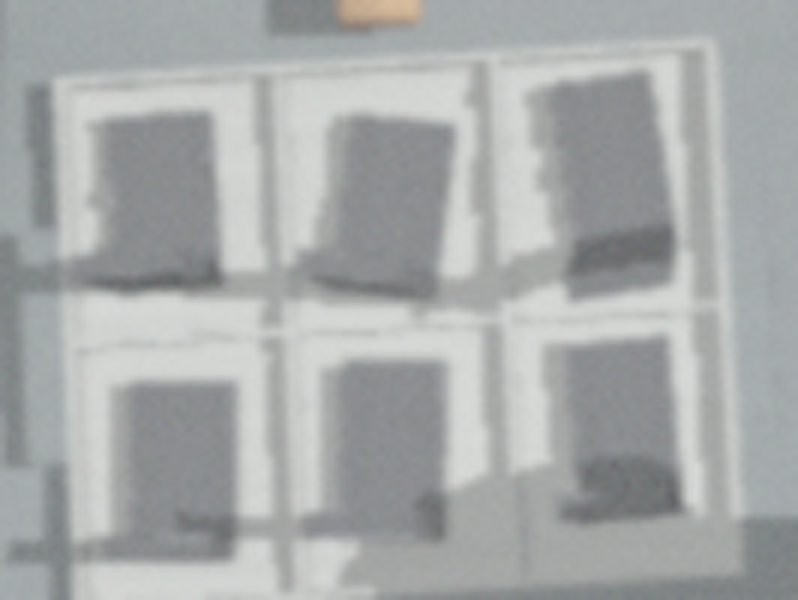

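View pics/k_scene.png

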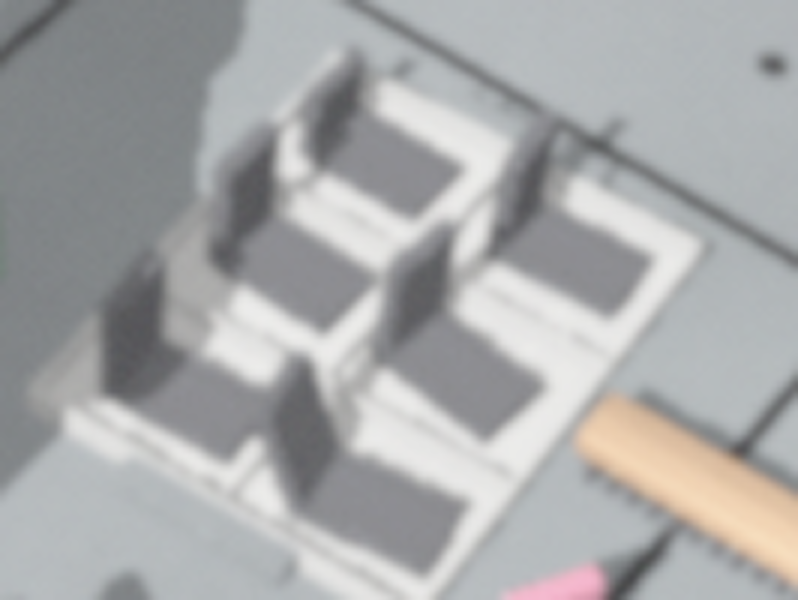

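View pics/s_top.png

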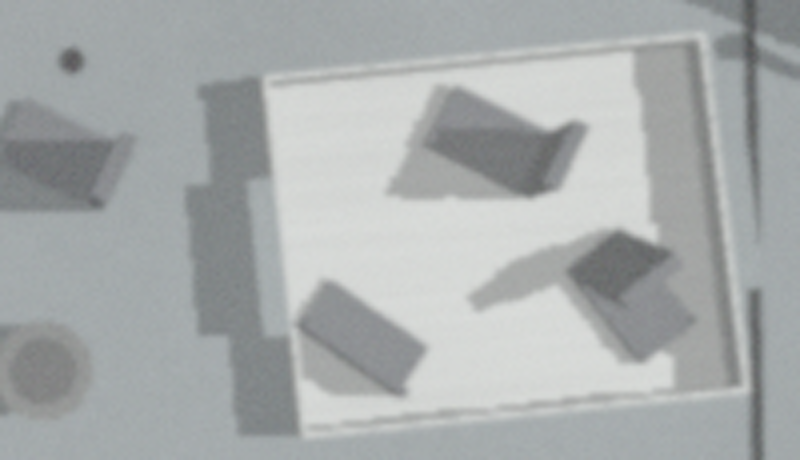

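View pics/s_scene.png

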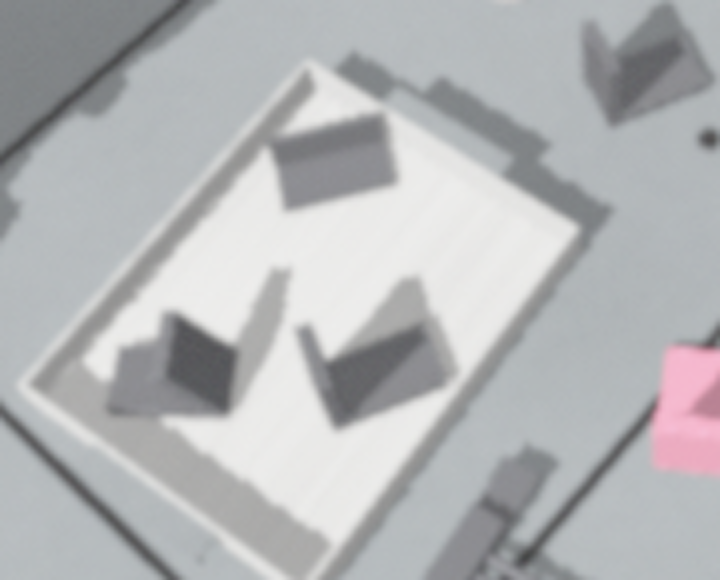

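Kit tray: the top-right bay (top crop about (610,190)) has the outward-leaning leg, at scene crop (300,430). The short leg looks like one of the two left bays, top crop (160,200) or (175,470).

Scrap tray: the good cleat is at s_top (500,140), the closed one at (630,290) and the offcut at (360,340). The good one on the bench is at s_top (65,150). Next I triangulate.

```bash
python3 - <<'E'
from h import *
import pickle
np.set_printoptions(precision=4,suppress=True)
D=pickle.load(open("c0.pkl","rb")); T,S=D["top"],D["scene"]
kt=lambda x,y:(115+(x+.5)/6-.5,150+(y+.5)/6-.5)
ks=lambda x,y:(265+(x+.5)/6-.5,120+(y+.5)/6-.5)
st=lambda x,y:(265+(x+.5)/4-.5,155+(y+.5)/4-.5)
ss=lambda x,y:(120+(x+.5)/4-.5,215+(y+.5)/4-.5)
# kit tray corners
print("kit rim FR",tri(T,kt(714,40),S,ks(422,607)),"FL",tri(T,kt(55,80),S,ks(706,240)))
feet={"TL":[(105,115),(212,112),(652,262),(610,318)],"TM":[(345,116),(455,124),(545,385),(487,440)],
"TR":[(560,85),(650,72),(468,505),(425,575)],"BL":[(130,382),(237,381),(465,165),(413,216)],
"BM":[(340,360),(445,360),(375,278),(322,332)],"BR":[(572,345),(668,338),(275,400),(222,460)]}
for n,(a,b,c,d) in feet.items():
    p,e1=tri(T,kt(*a),S,ks(*c)); q,e2=tri(T,kt(*b),S,ks(*d))
    P,Q=onplane(T,kt(*a),.013),onplane(T,kt(*b),.013)
    P2,Q2=onplane(S,ks(*c),.013),onplane(S,ks(*d),.013)
    u=P-Q; u/=np.linalg.norm(u); x=np.array([u[1],-u[0],0]); m=(P+Q)/2
    print(n,p,q,e1,e2,"w",np.linalg.norm(P-Q),np.linalg.norm(P2-Q2),"yaw",np.degrees(np.arctan2(x[1],x[0])))
    lt=m-65*x/1000
    for h in(.046,.07):
        l=lt+[0,0,h-.01]; 
        print("   h",h,"scene crop",[((proj(S,l+s*u*.02)-[265,120])*6).round() for s in(1,-1)],"top crop",[((proj(T,l+s*u*.02)-[115,150])*6).round() for s in(1,-1)])
print("scrap rim corners far-right",tri(T,st(705,37),S,ss(300,578)) , "nearleft",tri(T,st(302,436),S,ss(308,62)),"farleft",tri(T,st(264,78),S,ss(580,230)),"nearright",tri(T,st(746,387),S,ss(20,383)))
print("scrap good: foot outer corner",tri(T,st(455,87),S,ss(457,375)),"leg top a",tri(T,st(585,125),S,ss(340,425)))
print("bench foot corners",tri(T,st(25,98),S,ss(712,78)))
print("kit nr",[onplane(T,kt(*a),.015) for a in[(714,40),(55,80),(742,573)]])
print("can",onplane(T,st(43,370),.162))
E
```

```text
kit rim FR (array([0.6599, 0.1134, 0.0302]), np.float64(0.005597676567792438)) FL (array([0.6422, 0.3651, 0.0246]), np.float64(0.002843587280327911))
TL [0.6286 0.3468 0.0157] [0.6311 0.3067 0.0144] 0.001095079553472062 0.0009351294921170534 w 0.04129910578747744 0.0404510272464389 yaw 2.1123486216608662
   h 0.046 scene crop [array([546., 147.]), array([499., 199.])] top crop [array([ 78., 270.]), array([185., 267.])]
   h 0.07 scene crop [array([554., 112.]), array([506., 164.])] top crop [array([ 59., 264.]), array([168., 261.])]
TM [0.63   0.2553 0.0148] [0.6275 0.213  0.0151] 0.0012210687852819409 0.0018583079078140995 w 0.04267288838944718 0.04204686668358236 yaw -3.7118981857674975
   h 0.046 scene crop [array([437., 259.]), array([380., 310.])] top crop [array([311., 271.]), array([418., 279.])]
   h 0.07 scene crop [array([443., 225.]), array([385., 276.])] top crop [array([296., 265.]), array([405., 272.])]
TR [0.6428 0.1726 0.0235] [0.6483 0.1379 0.0144] 0.004873379893084911 0.0013491534541655405 w 0.035189596693158375 0.04237844715747774 yaw 8.810182226406166
   h 0.046 s
[... 1438 characters left out ...]
, -0.357 ,  0.0508]), np.float64(0.004138923892566724)) nearleft (array([ 0.4149, -0.1319,  0.0351]), np.float64(0.0011301441867385457)) farleft (array([ 0.6189, -0.1097,  0.0349]), np.float64(0.003659372021703763)) nearright (array([ 0.444 , -0.3815,  0.0406]), np.float64(0.0007412419894592435))
scrap good: foot outer corner (array([ 0.6182, -0.2199,  0.0205]), np.float64(0.008455095264328848)) leg top a (array([ 0.5947, -0.2877,  0.043 ]), np.float64(0.011339895242887994))
bench foot corners (array([0.6087, 0.0272, 0.0197]), np.float64(0.004726631219363419))
kit nr [array([0.6605, 0.1128, 0.015 ]), array([0.6426, 0.3671, 0.015 ]), array([0.4545, 0.0991, 0.015 ])]
can [0.4508 0.0133 0.162 ]
```

Leg-height check: in the bottom-left bay the leg top appears at scene crop (350,47). That fits 46 mm (354,55) and not 70 mm (358,19), so BL is the short one. TL fits 70 mm. TR is the open one. Two off-shape cleats and four good ones in the tray, as expected.

I'll add a planner helper and move.

```bash
cat >> h.py <<'E'
def plan(r,*tg):
    s=r.get_state(); p=s["tcp_pos"]; y0=s["eef_rot"][2]; a=np.radians(y0)
    tx=np.array([np.cos(a),np.sin(a),0]); ty=np.array([np.sin(a),-np.cos(a),0])
    print("t",round(s["time_s"],2),"tcp",p.round(4),"rot",np.round(s["eef_rot"],2),"F",s["contact_force"].round(1),"w",round(s["gripper_width"],4))
    for x,y,z,yaw in tg:
        d=np.array([x,y,z])-p; w=(yaw-y0+180)%360-180
        print("  %.2f %.2f %.2f %.3f"%(d@tx*100,d@ty*100,-d[2]*100,-np.radians(w)))
E
python3 - <<'E'
from h import *
from plant import r
plan(r,(.5,-.15,.235,-120),(.5,-.15,.235,-89))
E
```

```text
t 0.15 tcp [ 0.2719 -0.6174  0.2338] rot [ 1.7993e+02 -1.0000e-02 -1.5624e+02] F [-0.5  0.1  1.2] w 0.0877
  -39.72 33.59 -0.12 -0.632
  -39.72 33.59 -0.12 -1.173
```

Emit:
drive_tool(plan="-39.7 33.6 -0.1 -1.173;-39.7 33.6 -0.1 -1.173;-39.7 33.6 -0.1 -1.173;-39.7 33.6 -0.1 -1.173;-39.7 33.6 -0.1 -1.173;-39.7 33.6 -0.1 -1.173;-39.7 33.6 -0.1 -1.173;-39.7 33.6 -0.1 -1.173")

```text
time_s: 1.15
tcp_pos: [0.4916, -0.1663, 0.2357]
eef_rot: [-180.0, 0.0, -89.0]
contact_force: [1.2, -0.8, 0.2]
gripper_width: 0.0874
```

```bash
python3 - <<'E'
from h import *
from plant import r
import pickle
pickle.dump(r.capture("wrist"),open("w1.pkl","wb"))
plan(r,(.52,.21,.235,-89))
E
```

```text
t 1.2 tcp [ 0.4946 -0.1616  0.2357] rot [-1.7988e+02  5.0000e-02 -8.8850e+01] F [3.1 4.6 0.9] w 0.0874
  -37.10 -3.28 0.07 0.003
```

Emit:
drive_tool(plan="-37 -3 0 0;-37 -3 0 0;-37 -3 0 0;-37 -3 0 0;-37 -3 0 0;-37 -3 0 0;-37 -3 0 0")

```text
time_s: 2.08
tcp_pos: [0.5147, 0.2055, 0.2348]
eef_rot: [180.0, -0.0, -88.8]
contact_force: [0.4, -1.1, -0.3]
gripper_width: 0.0876
```

```bash
python3 - <<'E'
from h import *
from plant import r
import pickle
c=r.capture("wrist")
pickle.dump(c,open("w2.pkl","wb"))
plan(r,(.462,.3135,.12,-89))
w1=pickle.load(open("w1.pkl","rb"))
cv2.imwrite("pics/w12.png",np.vstack([crop(w1,0,0,560,420,1)[:300],crop(c,0,0,560,420,1)[:300]]) if 0 else np.hstack([cv2.resize(crop(w1,0,0,560,420,1),(240,180)),crop(c,0,0,560,420,1)[:180]])[:0] if 0 else crop(c,0,0,560,420,1.42))
E
```

```text
t 2.12 tcp [0.5144 0.2037 0.2348] rot [ 1.7994e+02 -4.0000e-02 -8.8870e+01] F [-0.7 -0.3  0.2] w 0.0874
  -11.08 5.03 11.48 0.002
```

View pics/w12.png

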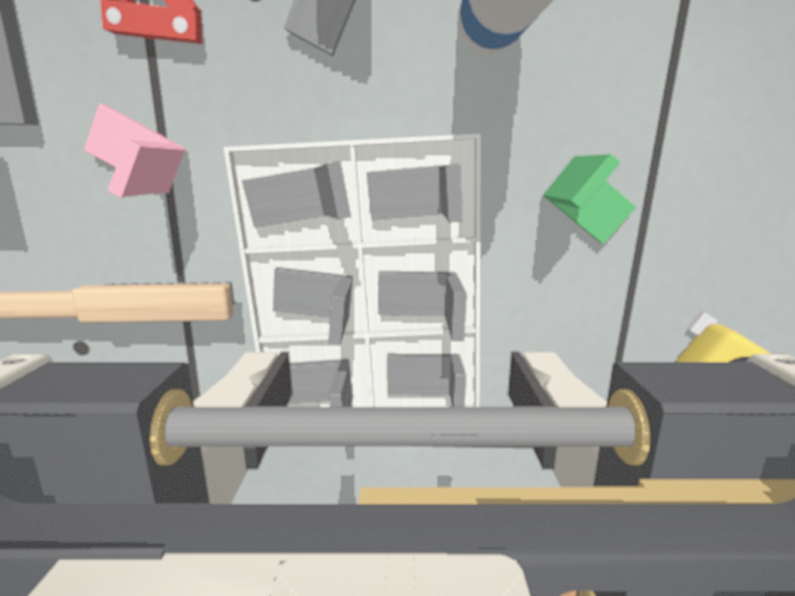

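The wrist view shows the tray: BL cleat at (430,378) with its leg at (460,380), TR at (295,195) with its leg leaning toward (335,190). I'll measure both here and check them against the top view.

```bash
python3 - <<'E'
from h import *
import pickle
np.set_printoptions(precision=4,suppress=True)
c=pickle.load(open("w2.pkl","rb")); T=pickle.load(open("c0.pkl","rb"))["top"]
g=lambda x,y:(x/1.42,y/1.42)
kt=lambda x,y:(115+(x+.5)/6-.5,150+(y+.5)/6-.5)
print("BL foot end",[onplane(c,g(*p),.013) for p in[(388,355),(388,396)]],tri(c,g(388,355),T,kt(237,381)),tri(c,g(388,396),T,kt(130,382)))
print("BL leg top",[onplane(c,g(*p),.049) for p in[(460,353),(463,405)]])
print("TR foot end",[onplane(c,g(*p),.013) for p in[(244,178),(255,228)]],tri(c,g(244,178),T,kt(650,72)),tri(c,g(255,228),T,kt(557,88)))
print("TR leg top",[onplane(c,g(*p),.069) for p in[(337,162),(350,215)]])
for n,p,z in[("far-y corner",(226,149),.015),("",(481,136),.015)]: print("tray",onplane(c,g(*p),z))
print("TM/BM foot",[onplane(c,g(*p),.013) for p in[(275,268),(275,312),(380,272),(380,315)]])
# gray profile across BL leg
f=cv2.cvtColor(c["frame"],cv2.COLOR_RGB2GRAY)
for y in(255,265,275): print(y,f[y,300:340])
E
```

```text
BL foot end [array([0.5234, 0.2945, 0.013 ]), array([0.5228, 0.3377, 0.013 ])] (array([0.5249, 0.2927, 0.0178]), np.float64(0.003238093400614344)) (array([0.524 , 0.3323, 0.023 ]), np.float64(0.0028260841110252836))
BL leg top [array([0.4619, 0.275 , 0.049 ]), array([0.4562, 0.3247, 0.049 ])]
TR foot end [array([0.6448, 0.1372, 0.013 ]), array([0.6388, 0.1783, 0.013 ])] (array([ 0.6501,  0.1384, -0.0015]), np.float64(0.0016768408717453074)) (array([ 0.6442,  0.1783, -0.0036]), np.float64(0.004818221186068192))
TR leg top [array([0.5599, 0.1232, 0.069 ]), array([0.5513, 0.1595, 0.069 ])]
tray [0.6567 0.1148 0.015 ]
tray [0.4512 0.1006 0.015 ]
TM/BM foot [array([0.6239, 0.2131, 0.013 ]), array([0.6265, 0.2541, 0.013 ]), array([0.5315, 0.2148, 0.013 ]), array([0.5312, 0.255 , 0.013 ])]
255 [ 94  93  93  95  93  94  94  93  96  93  84  64  55  54  55  54  51  45
  53  73  83  85  85  85  95 142 197 221 224 227 226 222 199 139 126 181
 220 201 162 151]
265 [ 96  95  96  96  96  95  95  96  95  85  70  59  59  59  60  57  52  40
  36  41  64  93  99 100  98  98  98 115 171 222 227 224 213 177 138 180
 217 200 160 146]
275 [ 96  96  94  96  97  96  96  96  97  95  95  97  97  97  94  84  55  38
  39  52  76  92  96  95  96  94 101 140 198 225 227 225 212 164 134 180
 217 200 160 147]
```

Emit:
drive_tool(plan="-11.2 5.2 11 0;-11.2 5.2 13 0;-11.2 5.2 13 0;-11.2 5.2 13 0;-11.2 5.2 18 0;-11.2 5.2 20.4 0;-11.2 5.2 20.4 0")

```text
time_s: 3.0
tcp_pos: [0.4609, 0.3113, 0.0309]
eef_rot: [179.9, -0.1, -89.1]
contact_force: [0.6, -0.1, -0.7]
gripper_width: 0.0874
```

Emit:
drive_tool(plan="0 0 0 0;0 0 0 0;0 0 0 0;0 0 0 0;0 0 0 0;0 0 0 0", fingers=1, squeeze=45)

```text
time_s: 3.75
tcp_pos: [0.4609, 0.3133, 0.0315]
eef_rot: [180.0, -0.0, -89.0]
contact_force: [-0.9, -0.0, 0.5]
gripper_width: 0.0333
```

Emit:
drive_tool(plan="0 0 0 0;0 0 0 0;0 0 0 0;0 0 0 0")

```text
time_s: 4.25
tcp_pos: [0.4608, 0.3132, 0.0315]
eef_rot: [180.0, -0.0, -89.0]
contact_force: [-1.2, 1.0, -0.0]
gripper_width: 0.01
```

Emit:
drive_tool(plan="0 0 -4 0;0 0 -9 0;0 0 -9 0")

```text
time_s: 4.62
tcp_pos: [0.4626, 0.3151, 0.1253]
eef_rot: [-179.7, 0.3, -89.0]
contact_force: [0.1, -0.1, -4.3]
gripper_width: 0.0101
```

```bash
python3 - <<'E'
from h import *
from plant import r
import pickle
w1=pickle.load(open("w1.pkl","rb"))
cv2.imwrite("pics/w1.png",crop(w1,0,0,560,420,1.42))
plan(r,(.50,.0,.2,-89),(.57,-.16,.2,-89))
E
```

```text
t 4.62 tcp [0.4626 0.3151 0.1253] rot [-179.73    0.3   -88.99] F [ 0.1 -0.1 -4.3] w 0.0101
  31.57 -3.19 -7.47 0.000
  47.69 -9.91 -7.47 0.000
```

View pics/w1.png

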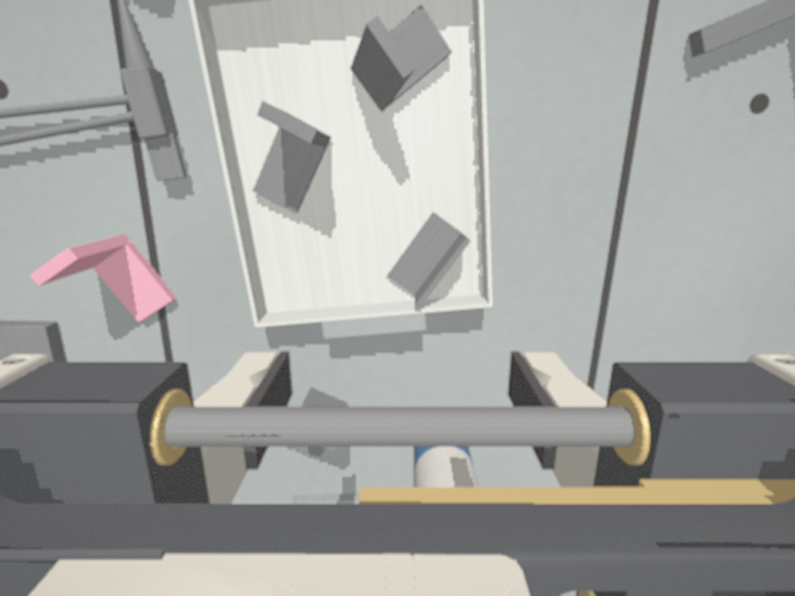

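Lifted: opening 10.1 mm, load about 4 N. The wrist view of the scrap tray shows the good cleat (foot (290,175), leg (295,125)), the closed one at (400,60) and the offcut at (430,260).

```bash
python3 - <<'E'
from h import *
import pickle
np.set_printoptions(precision=4,suppress=True)
c=pickle.load(open("w1.pkl","rb")); D=pickle.load(open("c0.pkl","rb"));T,S=D["top"],D["scene"]
g=lambda x,y:(x/1.42,y/1.42)
st=lambda x,y:(265+(x+.5)/4-.5,155+(y+.5)/4-.5)
P=lambda L,z:[onplane(c,g(*p),z)[:2] for p in L]
print("near-left/far-left rim",P([(257,327),(491,306)],.032),onplane(T,st(264,78),.032),onplane(T,st(302,436),.032),onplane(T,st(746,387),.032),onplane(T,st(705,37),.032))
print("good foot end w",P([(254,190),(297,210)],.013),"top",onplane(T,st(455,87),.013),onplane(T,st(424,140),.013))
print("good leg top w",P([(260,108),(323,141)],.073),"top",onplane(T,st(580,124),.073),onplane(T,st(550,190),.073),tri(c,g(263,102),T,st(587,125)))
print("closed",P([(420,8),(450,50),(352,70),(384,110)],.013))
print("offcut",P([(433,213),(469,240),(388,275),(418,305)],.02))
print("bench leg w?",onplane(T,st(130,135),.07),onplane(T,st(100,205),.07),"bench foot end",onplane(T,st(22,98),.01),onplane(T,st(0,140),.01))
E
```

```text
near-left/far-left rim [array([ 0.615 , -0.1101]), array([ 0.4122, -0.133 ])] [ 0.618  -0.1113  0.032 ] [ 0.4144 -0.1328  0.032 ] [ 0.4438 -0.3848  0.032 ] [ 0.6439 -0.3648  0.032 ]
good foot end w [array([ 0.6145, -0.2254]), array([ 0.5793, -0.2096])] top [ 0.6164 -0.2246  0.013 ] [ 0.5852 -0.2063  0.013 ]
good leg top w [array([ 0.5867, -0.2821]), array([ 0.5454, -0.2622])] top [ 0.588  -0.2815  0.073 ] [ 0.5513 -0.2645  0.073 ] (array([ 0.5885, -0.2879,  0.0609]), np.float64(0.0015215755887698754))
closed [array([ 0.4797, -0.3601]), array([ 0.4558, -0.3326]), array([ 0.5311, -0.3174]), array([ 0.5061, -0.2892])]
offcut [array([ 0.4644, -0.2098]), array([ 0.4329, -0.1878]), array([ 0.5014, -0.1559]), array([ 0.4744, -0.129 ])]
bench leg w? [ 0.5802 -0.0333  0.07  ] [ 0.5414 -0.017   0.07  ] bench foot end [0.6083 0.0274 0.01  ] [0.5836 0.04   0.01  ]
```

Emit:
drive_tool(plan="4 -1 -5 0;9 -2 -10 0;47.6 -7.3 -11 0;47.6 -7.3 -11 0;47.6 -7.3 -11 0;47.6 -7.3 -11 0;47.6 -7.3 -11 0;47.6 -7.3 -11 0")

```text
time_s: 5.62
tcp_pos: [0.5378, -0.1406, 0.2292]
eef_rot: [179.9, 0.0, -89.0]
contact_force: [1.8, 0.1, -3.0]
gripper_width: 0.0098
```

```bash
python3 - <<'E'
from h import *
from plant import r
plan(r,(.544,-.16,.12,-89),(.544,-.16,.032,-89))
E
```

```text
t 5.62 tcp [ 0.5378 -0.1406  0.2292] rot [ 1.799e+02  3.000e-02 -8.903e+01] F [ 1.8  0.1 -3. ] w 0.0098
  1.95 -0.59 10.92 -0.001
  1.95 -0.59 19.72 -0.001
```

Emit:
drive_tool(plan="1.6 -0.5 6 0;1.6 -0.5 12 0;1.6 -0.5 16 0;1.6 -0.5 16 0")

```text
time_s: 6.12
tcp_pos: [0.5401, -0.1548, 0.0664]
eef_rot: [179.5, 0.0, -89.1]
contact_force: [0.2, 0.3, -2.5]
gripper_width: 0.0099
```

```bash
python3 - <<'E'
from h import *
from plant import r
plan(r,(.544,-.16,.0325,-89))
E
```

```text
t 6.12 tcp [ 0.5401 -0.1548  0.0664] rot [ 1.7947e+02  2.0000e-02 -8.9090e+01] F [ 0.2  0.3 -2.5] w 0.0099
  0.52 -0.38 3.39 -0.002
```

Emit:
drive_tool(plan="0.5 -0.4 1.5 0;0.5 -0.4 3.0 0;0.5 -0.4 3.4 0;0.5 -0.4 3.4 0")

```text
time_s: 6.62
tcp_pos: [0.5478, -0.1596, 0.0366]
eef_rot: [180.0, -0.0, -89.0]
contact_force: [0.6, 0.4, -3.1]
gripper_width: 0.01
```

Emit:
drive_tool(plan="0 0 0 0;0 0 0 0;0 0 0 0;0 0 -5 0;0 0 -11 0;0 0 -16 0", fingers=0.4)

```text
time_s: 7.38
tcp_pos: [0.5481, -0.1597, 0.1992]
eef_rot: [-179.9, -0.0, -89.0]
contact_force: [0.4, 0.5, -0.0]
gripper_width: 0.0263
```

```bash
python3 - <<'E'
from h import *
from plant import r
plan(r,(.56,.12,.235,9),(.555,.148,.235,8.5))
E
```

```text
t 7.38 tcp [ 0.5481 -0.1597  0.1992] rot [-1.799e+02 -2.000e-02 -8.901e+01] F [ 0.4  0.5 -0. ] w 0.0263
  -27.95 -1.67 -3.58 -1.711
  -30.75 -1.22 -3.58 -1.702
```

Emit:
drive_tool(plan="-30.5 -2 -3.6 1.44;-30.5 -2 -3.6 1.44;-30.5 -2 -3.6 1.44;-30.5 -2 -3.6 1.44;-30.5 -2 -3.6 1.44;-30.5 -2 -3.6 1.44;-30.5 -2 -3.6 1.44;-30.5 -2 -3.6 1.44", fingers=-0.32)

```text
time_s: 8.38
tcp_pos: [0.5625, 0.1463, 0.2327]
eef_rot: [180.0, 0.0, -171.4]
contact_force: [0.0, -0.5, 0.6]
gripper_width: 0.0578
```

```bash
python3 - <<'E'
from h import *
from plant import r
import pickle
c=r.capture("wrist");pickle.dump(c,open("w3.pkl","wb"))
plan(r,(.563,.146,.12,-171.5),(.563,.146,.043,-171.5))
cv2.imwrite("pics/w3.png",crop(c,140,0,280,300,2))
E
```

```text
t 8.43 tcp [0.5625 0.1461 0.2326] rot [ 1.7999e+02  1.0000e-02 -1.7198e+02] F [ 0.6  0.5 -0. ] w 0.0578
  -0.05 -0.01 11.26 -0.008
  -0.05 -0.01 18.96 -0.008
```

View pics/w3.png

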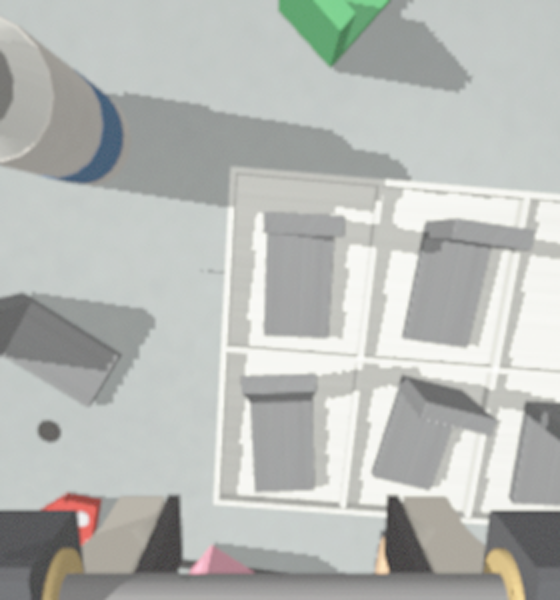

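The TR cleat's leg top is at crop (280,385) and the neighbouring TM leg at (445,405). I'll check the coordinates before descending.

```bash
python3 - <<'E'
from h import *
import pickle
np.set_printoptions(precision=4,suppress=True)
c=pickle.load(open("w3.pkl","rb"));T=pickle.load(open("c0.pkl","rb"))["top"]
g=lambda x,y:(140+x/2,y/2)
P=lambda L,z:[onplane(c,g(*p),z)[:2] for p in L]
print("leg top",P([(244,378),(316,375)],.069),"foot end",P([(257,492),(313,488)],.013))
print("TM leg",P([(407,377),(496,418)],.073),"bay TR edges",P([(228,348),(215,502),(345,505),(360,358)],.014))
print("bench leg",P([(22,295),(118,355)],.01),"BL bay corners",P([(525,200)],.015))
E
```

```text
leg top [array([0.5591, 0.124 ]), array([0.5518, 0.1613])] foot end [array([0.6476, 0.1408]), array([0.6392, 0.1768])]
TM leg [array([0.5449, 0.208 ]), array([0.5597, 0.2594])] bay TR edges [array([0.5551, 0.1102]), array([0.6584, 0.1143]), array([0.6477, 0.1997]), array([0.5492, 0.1911])]
bench leg [array([ 0.5425, -0.0168]), array([0.5705, 0.043 ])] BL bay corners [array([0.4454, 0.2667])]
```

Emit:
drive_tool(plan="0 -0.2 6 -0.03;0 -0.2 12 -0.03;0 -0.2 17 -0.03;0 -0.2 19 -0.03;0 -0.2 19 -0.03")

```text
time_s: 9.05
tcp_pos: [0.562, 0.143, 0.041]
eef_rot: [-179.9, -0.2, -169.3]
contact_force: [0.1, 0.4, 0.6]
gripper_width: 0.058
```

Emit:
drive_tool(plan="0 0 0 0;0 0 0 0;0 0 0 0;0 0 0 0", fingers=1, squeeze=60)

```text
time_s: 9.55
tcp_pos: [0.5637, 0.1442, 0.0439]
eef_rot: [180.0, 0.1, -169.4]
contact_force: [-2.6, 0.4, 6.1]
gripper_width: 0.0396
```

Emit:
drive_tool(plan="0 0 -4 0;0 0 -10 0;0 0 -16 0;0 0 -19 0")

```text
time_s: 10.05
tcp_pos: [0.5633, 0.1439, 0.2359]
eef_rot: [179.9, 0.2, -169.4]
contact_force: [0.5, -0.0, -5.2]
gripper_width: 0.0399
```

```bash
python3 - <<'E'
from h import *
from plant import r
plan(r,(.55,-.33,.235,-174))
E
```

```text
t 10.05 tcp [0.5633 0.1439 0.2359] rot [ 179.92    0.2  -169.39] F [ 0.5 -0.  -5.2] w 0.0399
  10.03 -46.34 0.09 0.080
```

Emit:
drive_tool(plan="10.1 -46.3 0 0.08;10.1 -46.3 0 0.08;10.1 -46.3 0 0.08;10.1 -46.3 0 0.08;10.1 -46.3 0 0.08;10.1 -46.3 0 0.08;10.1 -46.3 0 0.08;10.1 -46.3 0 0.08")

```text
time_s: 11.05
tcp_pos: [0.5473, -0.3324, 0.2313]
eef_rot: [179.9, -0.1, -174.1]
contact_force: [0.7, 0.7, -4.8]
gripper_width: 0.0393
```

Emit:
drive_tool(plan="0 0 0 0;0 0 4 0;0 0 8 0;0 0 8 0")

```text
time_s: 11.55
tcp_pos: [0.546, -0.3282, 0.1488]
eef_rot: [179.8, -0.4, -174.0]
contact_force: [-0.5, 0.7, -4.1]
gripper_width: 0.0392
```

```bash
python3 - <<'E'
from h import *
from plant import r
import pickle
plan(r,(.549,-.329,.09,-174),(.549,-.329,.045,-174))
c=r.capture("wrist");pickle.dump(c,open("w4.pkl","wb"))
cv2.imwrite("pics/w4.png",crop(c,0,0,560,420,1.42))
t=r.capture("top");pickle.dump(t,open("t4.pkl","wb"))
E
```

```text
t 11.55 tcp [ 0.546  -0.3282  0.1488] rot [ 179.77   -0.42 -173.99] F [-0.5  0.7 -4.1] w 0.0392
  -0.29 -0.11 5.88 0.000
  -0.29 -0.11 10.38 0.000
```

View pics/w4.png

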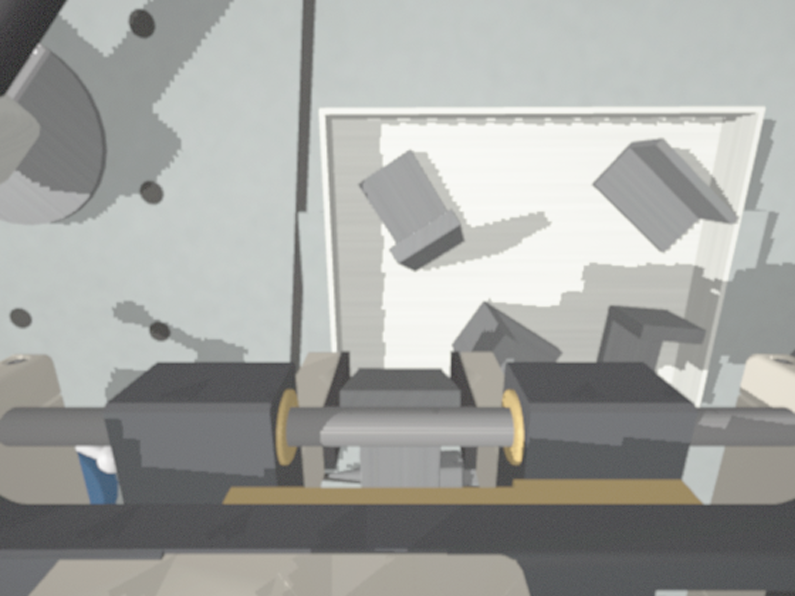

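The short cleat stands at (655,335) in the scrap tray, the good one at (500,330) and the closed one at (415,210). The held open one is over free floor, so I lower it.

Emit:
drive_tool(plan="-0.3 -0.1 5 0;-0.3 -0.1 8 0;-0.3 -0.1 10 0;-0.3 -0.1 10.4 0;-0.3 -0.1 10.4 0")

```text
time_s: 12.28
tcp_pos: [0.5532, -0.3309, 0.0503]
eef_rot: [-179.9, 0.1, -173.9]
contact_force: [0.9, 0.2, -4.6]
gripper_width: 0.0395
```

Emit:
drive_tool(plan="0 0 0 0;0 0 0 0;0 0 -5 0;0 0 -11 0;0 0 -17 0", fingers=-0.1)

```text
time_s: 12.9
tcp_pos: [0.552, -0.3308, 0.2215]
eef_rot: [-179.9, 0.1, -174.0]
contact_force: [0.8, -0.3, 0.4]
gripper_width: 0.0483
```

```bash
python3 - <<'E'
from h import *
from plant import r
plan(r,(.567,-.272,.2,-28),(.567,-.272,.2,152))
E
```

```text
t 12.9 tcp [ 0.552  -0.3308  0.2215] rot [-1.7995e+02  8.0000e-02 -1.7398e+02] F [ 0.8 -0.3  0.4] w 0.0483
  -2.11 5.69 2.15 -2.548
  -2.11 5.69 2.15 0.594
```

Emit:
drive_tool(plan="-2.2 5.7 2 -0.99;-2.2 5.7 2 -0.99;-2.2 5.7 4 -0.99;-2.2 5.7 6 -0.99;-2.2 5.7 8 -0.99;-2.2 5.7 9 -0.99;-2.2 5.7 9 -0.99", fingers=-0.32)

```text
time_s: 13.78
tcp_pos: [0.5677, -0.2717, 0.1286]
eef_rot: [180.0, -0.0, -117.3]
contact_force: [-0.0, -0.9, -0.1]
gripper_width: 0.0579
```

```bash
python3 - <<'E'
from h import *
from plant import r
import pickle
np.set_printoptions(precision=4,suppress=True)
t=r.capture("top");pickle.dump(t,open("t5.pkl","wb"))
plan(r,(.568,-.2725,.046,-117))
# is good cleat's leg top still where it was (scene view)?
s=r.capture("scene");pickle.dump(s,open("s5.pkl","wb"))
cv2.imwrite("pics/s5.png",crop(s,120,215,180,145,4))
s0=pickle.load(open("c0.pkl","rb"))["scene"]
d=np.abs(s["frame"].astype(int)-s0["frame"]).sum(2)
print("diff around good foot",d[300:322,205:232].mean())
E
```

```text
t 13.82 tcp [ 0.5682 -0.2718  0.1292] rot [-179.95    0.   -117.33] F [ 0.3 -0.8  0.4] w 0.0582
  0.07 -0.02 8.32 -0.006
diff around good foot 61.331649831649834
```

View pics/s5.png

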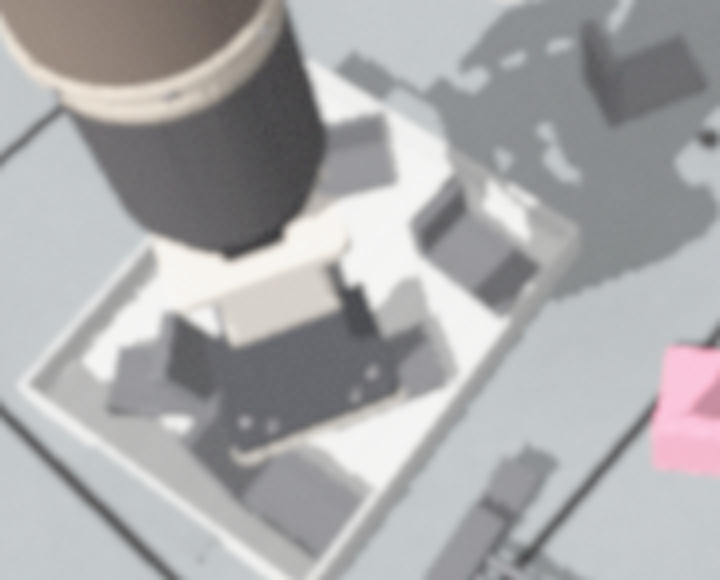

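The open cleat's foot is flat at (300,500) near the tray's far right corner, the short one is at (480,245), and the good cleat hasn't moved. I descend and grip it.

Emit:
drive_tool(plan="0.1 0 4 0;0.1 0 7 0;0.1 0 8.3 0;0.1 0 8.3 0")

```text
time_s: 14.38
tcp_pos: [0.5675, -0.2726, 0.0456]
eef_rot: [180.0, -0.0, -117.3]
contact_force: [0.2, -0.2, 0.1]
gripper_width: 0.058
```

Emit:
drive_tool(plan="0 0 0 0;0 0 0 0;0 0 0 0;0 0 0 0", fingers=1, squeeze=60)

```text
time_s: 14.88
tcp_pos: [0.5683, -0.2728, 0.0467]
eef_rot: [-179.9, 0.0, -117.2]
contact_force: [0.6, -0.5, 7.4]
gripper_width: 0.0394
```

```bash
python3 - <<'E'
from h import *
from plant import r
plan(r,(.574,.151,.235,-176))
E
```

```text
t 14.88 tcp [ 0.5683 -0.2728  0.0467] rot [-1.7988e+02  2.0000e-02 -1.1724e+02] F [ 0.6 -0.5  7.4] w 0.0394
  -37.94 18.89 -18.83 1.026
```

Emit:
drive_tool(plan="0 0 -6 0;0 0 -12 0;0 0 -18.8 0;-38 18.9 -18.8 1.026;-38 18.9 -18.8 1.026;-38 18.9 -18.8 1.026;-38 18.9 -18.8 1.026;-38 18.9 -18.8 1.026")

```text
time_s: 15.88
tcp_pos: [0.5711, 0.0181, 0.2311]
eef_rot: [180.0, -0.1, -167.2]
contact_force: [0.1, 0.7, -3.5]
gripper_width: 0.0394
```

```bash
python3 - <<'E'
from h import *
from plant import r
plan(r,(.574,.151,.235,-176))
E
```

```text
t 15.88 tcp [0.5711 0.0181 0.2311] rot [ 1.7997e+02 -9.0000e-02 -1.6723e+02] F [ 0.1  0.7 -3.5] w 0.0394
  -3.22 12.89 -0.39 0.153
```

Emit:
drive_tool(plan="-3.2 12.6 0 0.153;-3.2 12.6 0 0.153;-3.2 12.6 3 0.153;-3.2 12.6 8 0.153;-3.2 12.6 12 0.153;-3.2 12.6 12 0.153;-3.2 12.6 12 0.153")

```text
time_s: 16.75
tcp_pos: [0.5756, 0.1465, 0.1131]
eef_rot: [180.0, 0.1, -175.6]
contact_force: [0.1, 0.3, -3.3]
gripper_width: 0.0394
```

```bash
python3 - <<'E'
from h import *
from plant import r
import pickle
np.set_printoptions(precision=4,suppress=True)
c=r.capture("wrist");pickle.dump(c,open("w6.pkl","wb"))
plan(r,(.574,.151,.0475,-176))
f=cv2.cvtColor(c["frame"],cv2.COLOR_RGB2GRAY); cv2.imwrite("pics/w6.png",crop(c,0,0,560,420,1.42))
E
```

```text
t 16.8 tcp [0.576  0.1468 0.1137] rot [ 179.95    0.14 -175.64] F [ 0.3 -0.2 -3.3] w 0.0396
  0.17 0.44 6.62 0.006
```

Emit:
drive_tool(plan="0.1 0.4 4 0;0.1 0.4 6 0;0.1 0.4 6.7 0;0.1 0.4 6.7 0;0.1 0.4 6.7 0")

```text
time_s: 17.42
tcp_pos: [0.5749, 0.1509, 0.0467]
eef_rot: [179.9, 0.2, -175.6]
contact_force: [-1.9, 0.8, 3.0]
gripper_width: 0.0394
```

```bash
python3 - <<'E'
from h import *
from plant import r
plan(r,(.574,.151,.0465,-176))
E
```

```text
t 17.43 tcp [0.5749 0.1509 0.0467] rot [ 179.92    0.18 -175.63] F [-1.9  0.8  3. ] w 0.0394
  0.09 0.01 0.02 0.006
```

Emit:
drive_tool(plan="0 0 0 0;0 0 0 0;0 0 0 0;0 0 -6 0;0 0 -12 0;0 0 -18.5 0", fingers=-0.25)

```text
time_s: 18.18
tcp_pos: [0.5732, 0.15, 0.229]
eef_rot: [-180.0, -0.0, -175.6]
contact_force: [1.4, 1.5, -0.7]
gripper_width: 0.0547
```

```bash
python3 - <<'E'
from h import *
from plant import r
import pickle
pickle.dump(r.capture("wrist"),open("w7.pkl","wb"))
plan(r,(.561,-.025,.2,-27))
E
```

```text
t 18.23 tcp [0.577  0.1509 0.2389] rot [ 179.85    0.69 -175.57] F [ 4.2 -0.  10.2] w 0.0544
  2.96 -17.42 3.89 -2.593
```

Emit:
drive_tool(plan="3 -17.4 0 -2.59;3 -17.4 0 -2.59;3 -17.4 0 -2.59;3 -17.4 0 -2.59;3 -17.4 0 -2.59;3 -17.4 0 -2.59;3 -17.4 0 -2.59;3 -17.4 0 -2.59", fingers=-0.15)

```text
time_s: 19.23
tcp_pos: [0.5567, -0.0256, 0.2271]
eef_rot: [180.0, -0.0, -90.3]
contact_force: [-0.1, 0.7, 0.3]
gripper_width: 0.0503
```

```bash
python3 - <<'E'
from h import *
from plant import r
import pickle
np.set_printoptions(precision=4,suppress=True)
plan(r,(.561,-.025,.2,-27))
# bench cleat: dark blob in the pre-grasp wrist views w3 (near kit)
c=pickle.load(open("w3.pkl","rb"))
t=pickle.load(open("t4.pkl","rb")) # top view while arm elsewhere
f=cv2.cvtColor(t["frame"],cv2.COLOR_RGB2GRAY); print(f[180:210,262:302:1][::3])
E
```

```text
t 19.23 tcp [ 0.5567 -0.0256  0.2271] rot [179.99  -0.   -90.26] F [-0.1  0.7  0.3] w 0.0503
  -0.07 -0.43 2.71 -1.104
[[124 124 122 122 115 100  94  94  98  96  92 100 106 114 119 119 119 121
  123 122 122 123 122 123 123 122 123 122 122 122 120 122 125 122 121 124
  121 121 119 121]
 [122 124 118 112  92  79  79  81  85  85  86  85  85  85  90  90  93 100
  109 117 118 118 120 121 119 120 118 122 120 121 119 124 120 123 122 125
  124 122 123 121]
 [ 92  89  82  75  74  69  64  61  59  59  62  62  57  54  62  68  64  69
   75  83  87  89  95 100 111 116 118 120 114 115 111 114 115 113 113 112
  114 115 116 115]
 [ 72  79  75  70  68  57  60  60  58  62  55  59  60  58  57  54  56  59
   58  55  58  61  64  62  63  60  58  57  61  62  63  63  63  60  53  61
   63  65  71  70]
 [ 75  73  71  64  57  56  59  60  56  58  57  61  58  57  60  57  57  59
   56  58  60  60  58  60  60  58  54  58  56  52  56  57  57  55  56  58
   67  73  76  73]
 [ 77  75  70  66  62  58  58  57  60  56  56  57  58  57  56  61  59  58
   56  58  61  60  61  58  55  57  57  55  59  60  56  54  58  55  59  64
   68  71  73  76]
 [ 71  72  76  78  76  73  72  68  66  62  59  56  58  58  56  56  55  57
   56  60  57  57  56  60  55  54  57  55  55  59  55  57  54  62  68  71
   76  73  75  71]
 [ 75  76  72  79  77  75  76  76  74  76  75  78  72  69  67  63  58  57
   55  59  58  57  51  58  57  57  56  53  56  59  59  56  65  71  73  74
   76  77  71  74]
 [ 76  77  77  78  77  73  75  72  74  75  75  72  76  77  76  76  78  74
   74  72  68  60  57  61  57  50  49  51  55  58  65  71  76  74  72  74
   74  73  73  76]
 [ 75  76  76  75  74  73  77  73  74  76  75  74  75  76  75  76  75  78
   77  74  75  77  76  74  74  71  70  64  65  67  73  74  73  75  76  71
   75  73  73  74]]
```

Emit:
drive_tool(plan="-0.1 -0.4 0 -1.1;-0.1 -0.4 0 -1.1;-0.1 -0.4 2 -1.1;-0.1 -0.4 5 -1.1;-0.1 -0.4 9 -1.1;-0.1 -0.4 11 -1.1;-0.1 -0.4 11 -1.1;-0.1 -0.4 11 -1.1")

```text
time_s: 20.23
tcp_pos: [0.5615, -0.0245, 0.1182]
eef_rot: [-180.0, -0.1, -27.8]
contact_force: [0.0, 0.7, 0.1]
gripper_width: 0.0503
```

```bash
python3 - <<'E'
from h import *
from plant import r
import pickle
np.set_printoptions(precision=4,suppress=True)
plan(r,(.561,-.025,.043,-27))
c=r.capture("wrist");pickle.dump(c,open("w8.pkl","wb"))
p=np.array([.561,-.025,.07]);u=np.array([.89,-.454,0])*.02;n=np.array([.454,.89,0])*.005
print([proj(c,p+a*u+b*n).round() for a in(-1,1) for b in(-1,1)])
s=r.capture("scene");
s0=pickle.load(open("c0.pkl","rb"))["scene"]
print("leg pred in scene",[proj(s0,p+a*u).round(1) for a in(-1,1)],"seen: about", (120+590/4,215+22/4),(120+605/4,215+50/4))
print("foot end pred",[proj(s0,p-[0,0,.06]+n*13+a*u).round(1) for a in(-1,1)],"seen",(120+665/4,215+5/4),(120+712/4,215+78/4))
E
```

```text
t 20.23 tcp [ 0.5615 -0.0245  0.1182] rot [-179.97   -0.06  -27.77] F [0.  0.7 0.1] w 0.0503
  -0.02 0.07 7.52 -0.013
[array([288., 263.]), array([274., 263.]), array([288., 210.]), array([273., 210.])]
leg pred in scene [array([265.3, 220.8]), array([271.6, 233.9])] seen: about (267.5, 220.5) (271.25, 227.5)
foot end pred [array([289.3, 224.5]), array([295.6, 237. ])] seen (286.25, 216.25) (298.0, 234.5)
```

```bash
python3 - <<'E'
from h import *
import pickle
np.set_printoptions(precision=4,suppress=True,linewidth=200)
c=pickle.load(open("w8.pkl","rb"))
f=cv2.cvtColor(c["frame"],cv2.COLOR_RGB2GRAY)
for y in range(190,270,10): print(y,f[y,230:330:3])
for k in("w3","w1"):
    d=pickle.load(open(k+".pkl","rb"))
cv2.imwrite("pics/w8.png",crop(c,0,0,560,420,1.42))
E
```

```text
190 [ 83  82  78  76  70  71  72  73  75  79  79  78  79  81  86  63  64  66  87 148 147 149 149 148 149 150 151 149 149 148 149 148  95  88]
200 [ 98  98  97  97  98  98  99  97  81  58  59  59  58  59  56  63  62  64  75 150 149 149 150 150 150 150 149 148 147 148 148 149 152 116]
210 [101  87  63  59  58  59  60  60  59  59  61  59  60  61  70  85  93  96 101 144 148 148 150 149 150 149 151 150 152 152 152 151 151 151]
220 [ 58  59  58  60  59  59  60  59  60  60  61  60  61  60  73  98  97  99  99 146 149 150 151 149 149 147 150 152 151 151 151 153 152 153]
230 [ 58  58  59  59  59  59  60  60  59  59  58  58  59  60  64  98  98  98  99 133 151 152 150 149 149 150 151 155 153 151 149 151 150 149]
240 [ 88  88  88  87  88  88  88  89  87  88  90 117 146 151 137  99 101 101  99 126 152 153 152 152 150 152 153 154 155 152 152 153 152 153]
250 [ 40  31  52  87 102 140 150 150 152 153 152 150 150 149 148  94  94  97  99 125 151 151 150 150 152 152 151 152 152 152 152 153 108  20]
260 [ 32  22  47 152 151 152 152 154 155 154 150 151 150 149 149  67  61  99  98 108 151 152 152 153 152 152 154 155 155 152 151 153  75  18]
```

View pics/w8.png

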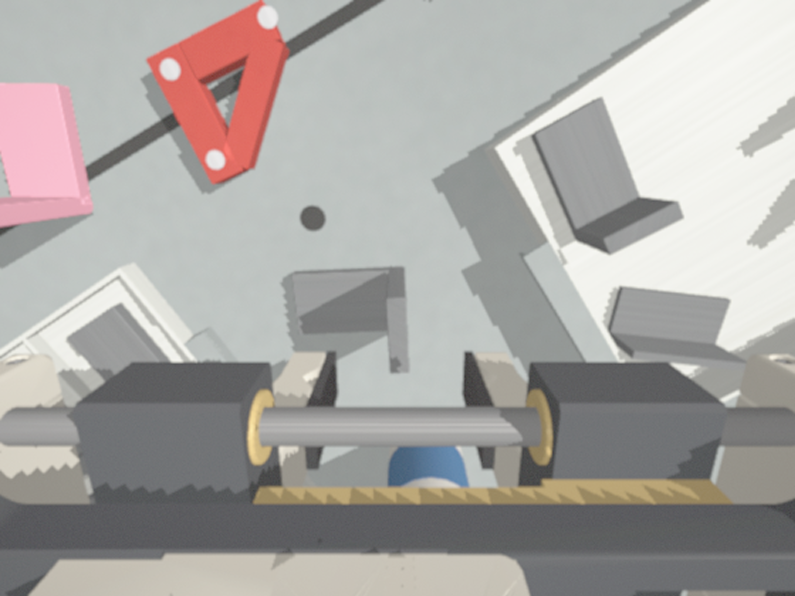

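The view shows the bench cleat's leg at (398,320), centred and square between the fingers, as predicted. I descend and grip it.

Emit:
drive_tool(plan="0 0 4 0;0 0 7 0;0 0 7.5 0;0 0 7.5 0")

```text
time_s: 20.82
tcp_pos: [0.5615, -0.0245, 0.0432]
eef_rot: [-180.0, -0.1, -27.6]
contact_force: [0.0, -0.1, 0.8]
gripper_width: 0.0504
```

Emit:
drive_tool(plan="0 0 0 0;0 0 0 0;0 0 0 0;0 0 0 0;0 0 0 0;0 0 0 0", fingers=1, squeeze=60)

```text
time_s: 21.58
tcp_pos: [0.5612, -0.0244, 0.0425]
eef_rot: [-180.0, -0.0, -27.6]
contact_force: [0.4, 1.7, 1.0]
gripper_width: 0.0098
```

Emit:
drive_tool(plan="0 0 -5 0;0 0 -11 0;0 0 -17 0;0 0 -20 0;0 0 -20 0")

```text
time_s: 22.2
tcp_pos: [0.5613, -0.0244, 0.2439]
eef_rot: [-179.9, -0.1, -27.6]
contact_force: [1.0, 1.0, -6.5]
gripper_width: 0.0097
```

```bash
python3 - <<'E'
from h import *
from plant import r
plan(r,(.462,.3125,.24,-86))
E
```

```text
t 22.2 tcp [ 0.5613 -0.0244  0.2439] rot [-1.7986e+02 -1.2000e-01 -2.7590e+01] F [ 1.   1.  -6.5] w 0.0097
  -24.40 -25.26 0.39 1.019
```

Emit:
drive_tool(plan="-24.4 -25.3 0 1.02;-24.4 -25.3 0 1.02;-24.4 -25.3 0 1.02;-24.4 -25.3 0 1.02;-24.4 -25.3 0 1.02;-24.4 -25.3 0 1.02;-24.4 -25.3 0 1.02;-24.4 -25.3 0 1.02")

```text
time_s: 23.2
tcp_pos: [0.4604, 0.3123, 0.2397]
eef_rot: [179.8, -0.2, -85.9]
contact_force: [-0.2, -1.5, -4.8]
gripper_width: 0.0099
```

Emit:
drive_tool(plan="0 0 3 0;0 0 8 0;0 0 12 0;0 0 12 0;0 0 12 0")

```text
time_s: 23.82
tcp_pos: [0.4627, 0.3124, 0.1235]
eef_rot: [-179.9, 0.0, -86.0]
contact_force: [0.7, 0.1, -3.6]
gripper_width: 0.0096
```

```bash
python3 - <<'E'
from h import *
from plant import r
plan(r,(.462,.312,.0465,-86))
E
```

```text
t 23.82 tcp [0.4627 0.3124 0.1235] rot [-1.7993e+02  1.0000e-02 -8.6030e+01] F [ 0.7  0.1 -3.6] w 0.0096
  0.03 0.07 7.70 -0.001
```

Emit:
drive_tool(plan="0 0.1 4 0;0 0.1 6.5 0;0 0.1 7.6 0;0 0.1 7.6 0;0 0.1 7.6 0")

```text
time_s: 24.45
tcp_pos: [0.4615, 0.3135, 0.0478]
eef_rot: [-179.9, 0.1, -86.0]
contact_force: [0.5, 0.4, -3.8]
gripper_width: 0.0096
```

```bash
python3 - <<'E'
from h import *
from plant import r
plan(r,(.462,.312,.0455,-86))
E
```

```text
t 24.45 tcp [0.4615 0.3135 0.0478] rot [-1.7989e+02  1.0000e-01 -8.6000e+01] F [ 0.5  0.4 -3.8] w 0.0096
  0.15 -0.04 0.23 0.000
```

Still hanging about 2 mm above the floor. Lower it a little, release, then rise clear.

Emit:
drive_tool(plan="0 0 0.2 0;0 0 0.2 0;0 0 0.2 0")

```text
time_s: 24.82
tcp_pos: [0.4613, 0.3134, 0.0455]
eef_rot: [-179.9, 0.1, -86.0]
contact_force: [-2.5, 1.7, 7.7]
gripper_width: 0.0095
```

Emit:
drive_tool(plan="0 0 0 0;0 0 0 0;0 0 0 0;0 0 0 0;0 0 -5 0;0 0 -11 0;0 0 -17 0;0 0 -20 0", fingers=0.2)

```text
time_s: 25.82
tcp_pos: [0.4614, 0.3132, 0.2482]
eef_rot: [-179.8, 0.2, -86.0]
contact_force: [0.3, 0.5, -0.5]
gripper_width: 0.0349
```

Emit:
drive_tool(plan="25 8 0 0;25 8 0 0;25 8 0 0;25 8 0 0;25 8 0 0;25 8 0 0;25 8 0 0")

```text
time_s: 26.7
tcp_pos: [0.3987, 0.0584, 0.2443]
eef_rot: [-180.0, 0.0, -86.0]
contact_force: [-0.0, -0.8, 0.8]
gripper_width: 0.035
```

```bash
python3 - <<'E'
from h import *
from plant import r
import pickle
np.set_printoptions(precision=4,suppress=True,linewidth=200)
plan(r)
D={n:r.capture(n) for n in("top","scene","wrist")};pickle.dump(D,open("c9.pkl","wb"))
s0=pickle.load(open("c0.pkl","rb"))
for n in("top","scene"): cv2.imwrite(f"pics/{n}9.png",D[n]["frame"][:,:,::-1])
# dark-in-tray blobs, rectified onto foot-top plane in kit tray frame (1 px = 1 mm)
R=lambda a:np.array([[np.cos(a),-np.sin(a)],[np.sin(a),np.cos(a)]])
def rect(c,o,yaw,z,hx=105,hy=130):
    q=np.float32([[-hx,-hy],[hx,-hy],[hx,hy],[-hx,hy]])
    w=[np.r_[np.array(o)+R(np.radians(yaw))@(v/1000),z] for v in q]
    H=cv2.getPerspectiveTransform(np.float32([proj(c,p) for p in w]),q+np.float32([hx,hy]))
    return cv2.cvtColor(cv2.warpPerspective(c["frame"],H,(2*hx,2*hy)),cv2.COLOR_RGB2GRAY)
for nm,c in(("top before",s0["top"]),("top now",D["top"]),("scene before",s0["scene"]),("scene now",D["scene"])):
    g=rect(c,(.5483,.2327),4.03,.013)
    print(nm)
    for bx,by in[(51,-84),(-51,84),(-51,-84),(51,0),(-51,0),(51,84)]:
        b=g[130+by-38:130+by+38,105+bx-47:105+bx+47]; m=(b<95).astype(np.uint8)
        m=cv2.morphologyEx(m,cv2.MORPH_OPEN,np.ones((9,9)))
        cs=cv2.findContours(m,0,2)[0]
        if cs:
            k=max(cs,key=cv2.contourArea); (cx,cy),wh,a=cv2.minAreaRect(k); print("  bay",bx,by,"c",round(cx-47),round(cy-38),"size",np.round(wh),"ang",round(a),"median",np.median(b))
E
```

```text
t 26.7 tcp [0.3987 0.0584 0.2443] rot [-179.99    0.    -86.  ] F [-0.  -0.8  0.8] w 0.035
top before
  bay 51 -84 c -1 -1 size [81. 43.] ang 2 median 107.0
  bay -51 84 c 0 4 size [45. 66.] ang 90 median 115.0
  bay -51 -84 c 4 3 size [46. 68.] ang 90 median 109.0
  bay 51 0 c -5 7 size [52. 69.] ang 83 median 111.0
  bay -51 0 c 2 6 size [43. 69.] ang 90 median 108.0
  bay 51 84 c 2 10 size [53. 67.] ang 90 median 114.0
top now
  bay 51 -84 c 1 3 size [44. 66.] ang 90 median 112.0
  bay -51 84 c 2 8 size [57. 65.] ang 90 median 114.0
  bay -51 -84 c -4 -7 size [62. 85.] ang 90 median 87.0
  bay 51 0 c -5 6 size [53. 69.] ang 82 median 111.0
  bay -51 0 c 3 6 size [43. 66.] ang 90 median 115.0
  bay 51 84 c 2 10 size [53. 67.] ang 90 median 114.0
scene before
  bay 51 -84 c -4 7 size [54. 87.] ang 90 median 101.0
  bay -51 84 c -7 10 size [53. 80.] ang 90 median 101.0
  bay -51 -84 c 0 9 size [56. 93.] ang 90 median 82.0
  bay 51 0 c -10 9 size [51. 80.] ang 83 median 119.0
  bay -51 0 c -6 10 size [53. 83.] ang 90 median 92.0
  bay 51 84 c -6 12 size [50. 82.] ang 90 median 109.0
scene now
  bay 51 -84 c -6 9 size [54. 83.] ang 88 median 107.0
  bay -51 84 c -6 9 size [56. 83.] ang 90 median 93.0
  bay -51 -84 c -4 10 size [54. 87.] ang 90 median 94.0
  bay 51 0 c -10 9 size [54. 79.] ang 85 median 108.5
  bay -51 0 c -5 12 size [51. 84.] ang 90 median 100.0
  bay 51 84 c -6 12 size [51. 83.] ang 90 median 104.5
```

```bash
python3 - <<'E'
from h import *
from plant import r
import pickle
np.set_printoptions(precision=1,suppress=True)
A=pickle.load(open("c0.pkl","rb"));B=pickle.load(open("c9.pkl","rb"))
for n in("top","scene"):
    for D in(A,B):
        h=cv2.cvtColor(D[n]["frame"],cv2.COLOR_RGB2HSV); m=((h[...,0]<6)|(h[...,0]>176))&(h[...,1]>150)&(h[...,2]>80)
        bl=(h[...,0]>100)&(h[...,0]<125)&(h[...,1]>90); y,x=np.nonzero(bl[150:240,200:300]) if n=="scene" else ([0],[0])
        my,mx=np.nonzero(m[100:300,230:360]); print(n,"magnet",mx.mean()+230,my.mean()+100,len(mx),"can band",np.mean(x)+200,np.mean(y)+150)
# dark blobs in scrap tray, top view
for D in(A,B):
    g=cv2.cvtColor(D["top"]["frame"],cv2.COLOR_RGB2GRAY); poly=np.int32([proj(D["top"],p) for p in[(.61,-.12,.01),(.42,-.14,.01),(.448,-.375,.01),(.635,-.357,.01)]])
    k=np.zeros_like(g); cv2.fillPoly(k,[poly],1); m=((g<90)&(k>0)).astype(np.uint8)
    n,l,s,c=cv2.connectedComponentsWithStats(m)
    print([(c[i].round(),s[i,4],onplane(D["top"],c[i],.02)[:2].round(3)) for i in range(1,n) if s[i,4]>60])
r.close_job()
E
```

```text
top magnet 280.91269841269843 135.2281746031746 504 can band 200.0 150.0
top magnet 280.90711462450594 135.27865612648222 506 can band 200.0 150.0
scene magnet 324.50325379609546 265.45553145336225 461 can band 247.48461538461538 205.1076923076923
scene magnet 324.5203426124197 265.44967880085653 467 can band 247.48461538461538 205.1076923076923
[(array([390., 191.]), np.int32(588), array([ 0.6, -0.2])), (array([423., 227.]), np.int32(614), array([ 0.5, -0.3])), (array([355., 239.]), np.int32(407), array([ 0.5, -0.2]))]
[(array([424., 188.]), np.int32(685), array([ 0.6, -0.3])), (array([349., 193.]), np.int32(469), array([ 0.6, -0.2])), (array([422., 227.]), np.int32(606), array([ 0.5, -0.3])), (array([355., 239.]), np.int32(409), array([ 0.5, -0.2]))]
the job is handed in; nothing more can be done
```

The cleat kit is right and the job is handed in. Robot time was about 27 s of the 72 s allowed.

**What I did:** I took out the short cleat (bay at own -x, +y) and the too-open one (bay at +x, -y) and put both in the scrap tray. Then the good cleat from the scrap tray went into the +x, -y bay, and the one from the bench into the -x, +y bay.

**Last checks:**
- **Kit tray:** each of the six bays shows one foot-sized blob near its centre. Both placed cleats met the tray floor before release, shown by an upward push of 3 and 8 N.
- **Scrap tray:** it holds the short, open and closed cleats and the offcut. The closed cleat and the offcut have not moved.
- **Magnet and can:** both were within 0.1 pixel of where they started.

**Weak points:**
- The too-open cleat was let go a few millimetres above the scrap floor, and the short one probably was too. Both landed flat on the foot.
- Some early triangulated heights were 5 to 15 mm off the known sizes. I relied on points cast onto known heights, which agreed between views to about 5 mm.
- The arm or its shadow darkened the -x, -y bay in the last top view, so its blob size there is not reliable. In the scene view it matched the others.
- I had used all 12 pictures, so these last checks are numbers only.

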